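# Fetch the deep egg ring from behind two shallow ones

### The arm

A 7-joint arm with a two-finger parallel gripper is mounted at the origin on a cart in front of the work surface, level with it; the furniture and walls round the work are solid. World frame = base frame: x ahead of the robot, y to its left, z up, the work surface at z = 0. Lengths are in mm, angles in rad, forces in N, time in s.
With the tool pointing down it reaches from about 425 to 1025 mm from the base axis. Payload 9.4 kg.
Tool frame: the origin (TCP) lies at the very end of the fingers, on their centre line; the grasp point (between the pads) lies 19 mm behind it; z points along the fingers, y is the line along which they close (so a half turn about z gives the same grasp; the last joint's range is limited). The gripper opens to 85 mm and grips with 20 to 120 N. Pads are 22 mm wide; open, the fingers measure 114 mm over their backs; the gripper's body (76 mm by 85 mm) begins 54 mm behind the grasp point. The pads swing forward as they close: fully open they stand 13 mm farther back than shut.
Start: joints at [1.212, 0.599, -0.003, 1.599, 0.002, 0.943, -0.08], TCP at [201.6, -696.406, 192.775] pointing down, gripper open.
Joint ranges: [-2.57, 2.57], [-0.35, 1.97], [-1.29, 1.29], [0.11, 2.56], [-1.05, 4.19], [0.11, 1.86], [-2.63, 2.63]. Speed limits (rad/s): [2.22, 2.22, 3.01, 3.01, 3.14, 3.14, 3.14].

### API

Orientations are given as [roll, pitch, yaw] about the fixed x, y, z axes, in that order (R = Rz(yaw) Ry(pitch) Rx(roll)).
In Python, from bench import r gives the robot as it stands. The module is installed in compiled form; this text tells all that it offers.
- The arm moves only by the shell command python3 -m handwheel 'ROWS'. ROWS is a JSON object of lists of equal length, an entry for each row: "linear": the shift along the tool's x, y, z in cm, a list of three; "turn": the turn about the tool's z in rad; "fingers": the opening, from 0 (shut) to 1 (fully open). A call has 1 to 8 rows; each row shifts and turns the commanded pose from where the row before left it, along the tool's axes as they then stand; what a row does not reach is not made up. A row lasts 1/10 s, in which the tool goes at most 50 mm and 8.59 degrees, less where a joint would pass 70% of its speed; a pose out of reach is approached as far as the arm can. A call is refused whole if a number of a shift passes 5 or a number of a turn 0.15, either way. A call with a gripper value outside its range is refused whole. The fingers move at their own pace and stop on an object; the grip force is fixed at half the most. Time passes only in rows, so rows that do not move let the fingers close. It gives the time, the measured TCP pose, the force, the opening and the grip force at its end, in the units of the state.
- r.get_state(): the state, without advancing time (a new reading comes with each control period).
- r.capture(name): name is "scene" or "top"; returns the picture (480x640x3 uint8, blue, green, red); there is no depth.
- r.camera_model(name): a dict with "fx", "fy", "cx", "cy" (pixels), "k1" (the pictures are not rectified: a ray, as slopes to the right and down, at radius r is drawn at 1 + k1 r^2 times it, then the intrinsics apply), "R" (3x3) and "t" (3): a world point X has camera coordinates R X + t. Camera axes: x right, y down, z forward; pixel columns grow to the right and rows downward; lengths in mm; the calibration is good to about 2 mm. A picture is of the moment at which its call begins. camera_model takes no time and is no camera call.
- r.sign_off(): hands the job in; it is judged then, once.
The state is a dict: "t": time; "joints": joint angles; "qvel": joint speeds; "joint_torque": joint torques, N m; "position": TCP position; "tcp_rot": TCP orientation; "ft_force": force on the tool from outside, world axes, zero at the start; "ft_torque": the same for the moment, N m; "gripper_width": opening from 0.0 (shut) to 1.0 (fully open); "grip_force": force on a finger pad.
Only numpy, scipy, OpenCV 4.12 (cv2) and the standard library are available. Lean on these libraries where they do the work, as an engineer would, in place of code of your own. Each camera call takes 0.05 s, during which the arm holds its last target. There are 200 camera calls.

### The job

Three wooden egg rings crowd one slanted peg, and the deep one with the rounded foot is at the back. First slide the two shallow rings off the front and hang both on the spare slanted peg, each pushed down home; then take the deep ring and set it gently, rounded foot down, into the dished top of the display foot so that it sits fully home, level and centred. Leave the things lying around where they are.

Things in the scene. Friction and masses are not known exactly. Their poses are not given: they have to be found in the camera images.
- peg_full: steel peg that carries the rings at the start: 21 mm diameter, 76 mm long, with a domed tip, square to the 84 x 88 mm face board of its fixed dark wooden stand (96 x 88 mm on the counter). Origin: centre of the peg's foot, on the board, 46 mm above the counter; z: along the peg to its tip, 28 degrees off vertical, leaning roughly towards the robot (yaw varies); y: level
- peg_spare: the spare peg, empty at the start, on a stand of its own; the same in every respect as peg_full, same origin and axes. The two stands and the display foot may stand in any order, left to right, no closer than 0.12 m; a tall till stands 80 mm or more behind the left place
- front_ring: shallow ring of light wood nearest the peg's tip: plain flat ring, 56 mm outside diameter, 26 mm hole, 18 mm high, same both ways up. Origin: centre of its underside (the face towards the peg's foot), z axis along its hole away from the face board. 40 g. On the peg the rings lie one on the other, with about 2.5 mm play around the peg
- middle_ring: second shallow ring, equal to front_ring, just below it on the peg
- deep_ring: deep ring of light wood at the back, against the face board: 56 mm outside diameter, 26 mm hole, 38 mm high; its lowest 12 mm taper from 56 to 40 mm diameter (the rounded foot, which points to the face board). Origin: centre of its underside (the foot), z axis along its hole away from the face board. 70 g
- display_foot: turned dark wooden pedestal, fixed, 84 mm wide at the bottom, 50 mm high, 65 mm wide at its rim, with a conical dish in its top. Origin: centre of its underside, z up. The ring may sit in it at any yaw; it centres itself
- dish (a point): where the centre of the deep ring's underside lies when the ring is home in the dish: on the pedestal's axis, 38.2 mm above the counter (11.8 mm below the pedestal's rim)
- carton_mid: bystander: cream carton, 51 x 84 x 135 mm, origin at the centre of its underside
- bar_rose: bystander: flat plum chocolate bar, 68 x 156 x 11 mm, origin at the centre of its underside
- praline: bystander: one wrapped praline, 51 x 24 x 24 mm, origin at the centre of its underside
- carton_small: bystander: small cream carton, 41 x 50 x 82 mm, origin at the centre of its underside
Not all that is in view belongs to the job. Leave any green look-alike of the front_ring alone.

How it is judged (in metres and radians):
On the way, in this order (a step that is already met when the one before it is completed fails the run):
1. both shallow rings hang on the spare peg, pushed down home and released, while the deep ring is still on its own peg (x of front_ring in the frame of peg_spare between -0.006 and 0.006 m and y of front_ring in the frame of peg_spare between -0.006 and 0.006 m and z of front_ring in the frame of peg_spare between -0.004 and 0.045 m and angle between the z axis of each of front_ring, middle_ring and the z axis of peg_spare, either way round below 0.15 rad and x of middle_ring in the frame of peg_spare between -0.006 and 0.006 m and y of middle_ring in the frame of peg_spare between -0.006 and 0.006 m and z of middle_ring in the frame of peg_spare between -0.004 and 0.045 m and contact force between each of front_ring, middle_ring and the fingers below 0.2 N and distance between deep_ring and peg_full below 0.02 m), for 0.2 s.
2. the deep ring sits level and centred in the dish (horizontal distance between deep_ring and dish below 0.004 m and angle between deep_ring's own z axis and vertical below 0.08 rad and z of deep_ring in the frame of dish between -0.004 and 0.004 m), for 0.2 s.
At the end, for the whole second after the job is handed in: Both shallow rings on the spare peg, either order, square to it (0.15 rad), undersides at most 45 mm up the peg. Deep ring in the dish, foot down: within 4 mm of the centre and of its home height, upright within 0.08 rad. All three at rest and released (all of step 2 and x of front_ring in the frame of peg_spare between -0.006 and 0.006 m and y of front_ring in the frame of peg_spare between -0.006 and 0.006 m and z of front_ring in the frame of peg_spare between -0.004 and 0.045 m and angle between the z axis of each of front_ring, middle_ring and the z axis of peg_spare, either way round below 0.15 rad and x of middle_ring in the frame of peg_spare between -0.006 and 0.006 m and y of middle_ring in the frame of peg_spare between -0.006 and 0.006 m and z of middle_ring in the frame of peg_spare between -0.004 and 0.045 m and linear speed of each of front_ring, middle_ring, deep_ring below 0.02 m/s); the robot touches nothing.
It fails at once if the deep ring was pressed or dropped hard on the display foot (over 40 N) (contact force between deep_ring and display_foot above 40 N).
It fails at once if a bystander was shifted by more than 30 mm (distance of any of carton_mid, bar_rose, praline, carton_small from where it was at the start of the episode above 0.03 m).
It also fails if it takes over 72 s, if anything falls off the work surface, if the arm or the gripper's body presses on something with over 40 N, if the wrist force passes 120 N, or if a joint passes its speed limit or range.

## Working session

There is one attempt and no reset: what is moved stays moved. The work goes in short steps, Python scripts to look and compute and a shell command to move; the robot and the scene stay as the last step left them, time stands still between calls to the robot, and variables do not carry over. Pictures are saved under pics/ and viewed, at most 10 in all, crops included, and the job is handed in when it is done.

```bash
mkdir -p pics; python3 - <<'E'
from bench import r
import cv2
s=r.get_state()
print({k:s[k] for k in('t','position','tcp_rot','gripper_width')})
for n in('scene','top'):
    cv2.imwrite(f'pics/{n}0.png',r.capture(n)); print(n,r.camera_model(n))
E
```

```text
{'t': 0.0, 'position': array([ 201.44174192, -695.89846896,  191.91318931]), 'tcp_rot': array([-3.14003911e+00,  1.21721641e-04,  2.81873938e-01]), 'gripper_width': 1.0014564629782214}
scene {'fx': 599.6461165241931, 'fy': 599.6461165241931, 'cx': 315.0897830410535, 'cy': 238.80117161308755, 'k1': -0.03575237521075314, 'R': array([[-0.70536085, -0.70867514,  0.01567236],
       [-0.38137693,  0.36077093, -0.85111455],
       [ 0.59750959, -0.60631996, -0.52474603]]), 't': array([ 448.44849839,  285.18036423, 1496.98454116])}
top {'fx': 493.50962798588546, 'fy': 493.50962798588546, 'cx': 315.35254472679793, 'cy': 255.10075356746293, 'k1': -0.03240832031705141, 'R': array([[ 0.41950825, -0.90775097, -0.00100217],
       [-0.77686137, -0.35844736, -0.51768899],
       [ 0.46957346,  0.21795335, -0.85556829]]), 't': array([-245.4748407 ,  511.32143414, 1623.1068115 ])}
```

View pics/scene0.png

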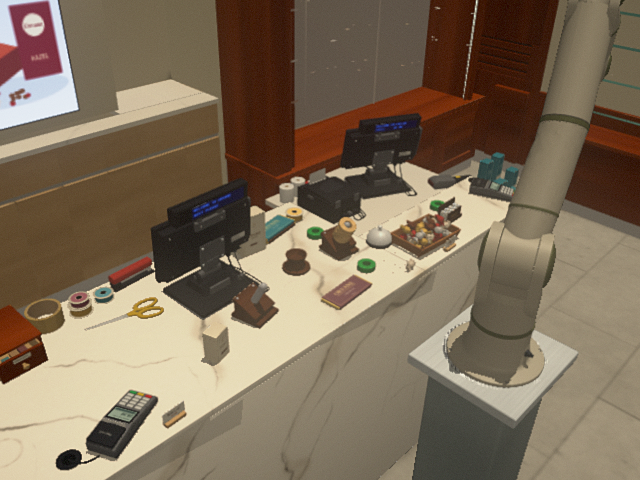

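View pics/top0.png

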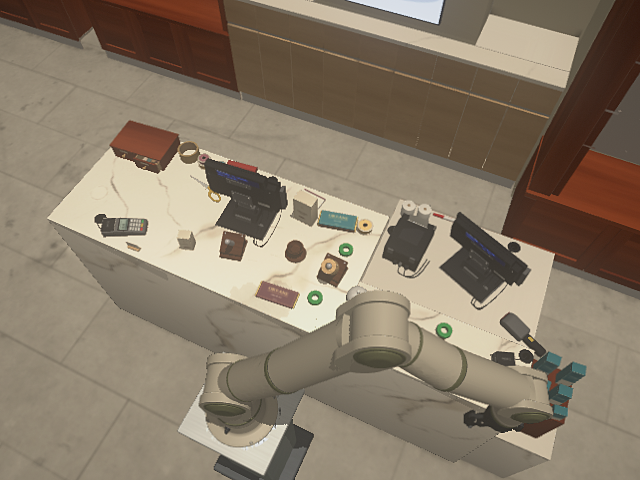

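Both pictures show the spare peg's stand at scene (258,300) / top (232,244), the display foot at (296,262) / (296,250), and the loaded peg at (342,235) / (330,267). These could be taken for the wanted rings:
- the light rings on the stand, at scene (347,226) / top (328,266)
- a loose tan roll, at (294,214) / (365,226)
- green rings, at (315,232), (366,265) and (437,205)

I choose the stack on the stand and check it in a close crop.

```bash
python3 - <<'E'
import cv2,numpy as np
a=cv2.imread('pics/scene0.png');b=cv2.imread('pics/top0.png')
def c(im,x,y,w=40,h=37): return cv2.resize(im[y-h:y+h,x-w:x+w],(400,300) if 0 else (400,370),interpolation=cv2.INTER_CUBIC)[:300]
k=lambda im,x,y: cv2.resize(im[y-26:y+26,x-35:x+35],(400,297),interpolation=cv2.INTER_CUBIC)
m=np.vstack([np.hstack([k(a,342,238),k(a,256,303)]),np.hstack([k(b,330,266),k(b,232,245)])])
m=np.clip(m.astype(float)*1.8,0,255).astype(np.uint8)
cv2.imwrite('pics/m1.png',m)
E
```

```text
(no output)
```

View pics/m1.png

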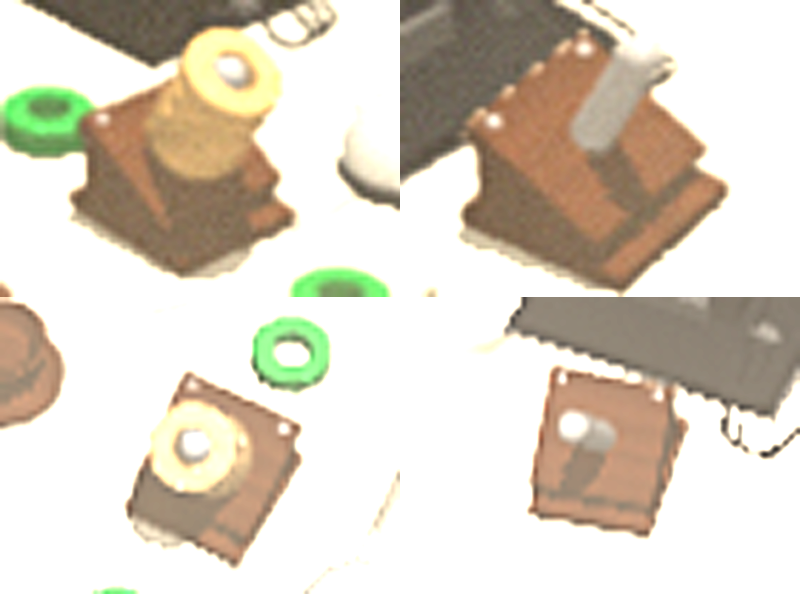

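The stack on the loaded peg is the right one: light wooden rings, the top face at crop (232,72), and the deep ring tapering against the board. The spare peg is empty. The board screws and base corners show up well as points for measuring.

```bash
cat > geo.py <<'E'
import numpy as np,cv2
from bench import r
from scipy.optimize import least_squares
C={n:r.camera_model(n) for n in('scene','top')}
def proj(n,X):
    c=C[n];p=np.asarray(c['R'])@X+c['t'];u=p[:2]/p[2];u=u*(1+c['k1']*(u@u));return np.array([c['fx']*u[0]+c['cx'],c['fy']*u[1]+c['cy']])
def onplane(n,px,z):
    c=C[n];u0=np.array([(px[0]-c['cx'])/c['fx'],(px[1]-c['cy'])/c['fy']]);u=u0
    for _ in range(5):u=u0/(1+c['k1']*(u@u))
    R=np.asarray(c['R']);d=R.T@[u[0],u[1],1];o=-R.T@c['t'];return o+d*(z-o[2])/d[2]
def frame(psi):
    a=np.radians(28);s,k=np.sin(psi),np.cos(psi)
    y=np.array([-s,k,0]);z=np.array([np.sin(a)*k,np.sin(a)*s,np.cos(a)]);return np.array([np.cross(y,z),y,z]).T
E
cat > fit.py <<'E'
from geo import *
S=5.714
def P(ox,oy,q):return np.array([ox,oy])+np.array(q)/S-.5+.5/S
ff,fs=lambda q:P(307,212,q),lambda q:P(221,277,q)
tf,ts=lambda q:P(295,240,q),lambda q:P(197,219,q)
im={n:cv2.imread(f'pics/{n}0.png').astype(float).sum(2) for n in C}
def screw(n,p):
    x,y=np.round(p).astype(int);w=im[n][y-2:y+3,x-2:x+3];w=np.clip(w-np.median(w),0,None)
    g=np.mgrid[-2:3,-2:3];return np.array([x+(w*g[1]).sum()/w.sum(),y+(w*g[0]).sum()/w.sum()])
obs=[] # stand, cam, kind, sy, px
for st,n,q,sg in[(0,'scene',ff((102,118)),-1),(0,'top',tf((193,88)),-1),(0,'top',tf((285,133)),1),(1,'scene',fs((185,48)),1),(1,'scene',fs((94,121)),-1),(1,'top',ts((160,81)),-1),(1,'top',ts((258,99)),1)]:
    obs.append((st,n,'screw',sg,screw(n,q)))
for st,n,q in[(0,'scene',ff((235,70))),(0,'top',tf((195,148))),(1,'top',ts((174,130)))]:obs.append((st,n,'tip',0,q))
for st,n,q,sg,k in[(0,'scene',ff((180,275)),-1,'front'),(0,'scene',ff((75,203)),-1,'back'),(1,'scene',fs((220,290)),-1,'front'),(1,'scene',fs((65,232)),-1,'back'),(0,'top',tf((128,208)),-1,'front'),(0,'top',tf((237,268)),1,'front'),(1,'top',ts((130,215)),-1,'front'),(1,'top',ts((248,238)),1,'front')]:obs.append((st,n,k,sg,q))
obs.append((1,'scene','foot',0,fs((188,133))))
def model(v,o):
    x,y,psi=v[3*o[0]:3*o[0]+3];F=frame(psi);O=np.array([x,y,46.]);sx,sy,f=v[6:];h=np.array([np.cos(psi),np.sin(psi),0])
    k=o[2]
    if k=='screw':X=O+F@[sx,sy*o[3],2]
    elif k=='tip':X=O+F@[0,0,75]
    elif k=='foot':X=O
    else:X=np.array([x,y,0])+h*(f if k=='front' else f-96)+F[:,1]*44*o[3]
    return proj(o[1],X)
res=lambda v:np.concatenate([model(v,o)-o[4] for o in obs])
p0=onplane('top',tf((195,148)),100);p1=onplane('top',ts((174,130)),110)
s=least_squares(res,[*p0[:2],3.,*p1[:2],3.,-36,36,48],loss='soft_l1',f_scale=.5,x_scale=[10,10,.1]*2+[5]*3)
print(np.round(s.x,2))
for o in obs:print(o[0],o[1],o[2],o[3],np.round(o[4],1),np.round(o[4]-model(s.x,o),2))
def ellipses():
    b=cv2.imread('pics/top0.png');a=cv2.imread('pics/scene0.png')
    for n,img,c in(('top',b,(325,265)),('scene',a,(347,226))):
        h=cv2.cvtColor(img,cv2.COLOR_BGR2HSV);m=((h[...,0]>8)&(h[...,0]<30)&(h[...,2]>150)).astype(np.uint8)
        w=np.zeros_like(m);w[c[1]-14:c[1]+15,c[0]-14:c[0]+15]=1;m*=w
        cs,_=cv2.findContours(m,0,1);k=max(cs,key=cv2.contourArea);print(n,'ring',cv2.fitEllipse(k),cv2.contourArea(k))
    for n,img,c in(('top',b,(296,248)),('scene',a,(296,260))):
        m=(img.max(2)<110).astype(np.uint8);w=np.zeros_like(m);w[c[1]-20:c[1]+22,c[0]-20:c[0]+20]=1;m*=w
        cs,_=cv2.findContours(m,0,1);k=max(cs,key=cv2.contourArea);print(n,'foot bbox',cv2.boundingRect(k))
        for y in range(c[1]-16,c[1]+18,2):
            q=np.where(m[y])[0];print(y,q.min() if len(q) else 0,q.max() if len(q) else 0,end='; ')
        print()
ellipses()
b=cv2.imread('pics/top0.png');a=cv2.imread('pics/scene0.png')
k=lambda im,x,y,w=20,h=15: cv2.resize(im[y-h:y+h,x-w:x+w],(400,300),interpolation=cv2.INTER_CUBIC)
m=np.vstack([np.hstack([k(a,296,260),k(b,295,250)]),np.hstack([k(a,262,295),k(b,231,242)])])
cv2.imwrite('pics/m2.png',np.clip(m*1.5,0,255).astype(np.uint8))
E
python3 fit.py
```

```text
[599.14 -65.9    3.06 533.56 331.94   3.39 -35.54  33.82  45.74]
0 scene screw -1 [324.2 231. ] [ 0.09 -0.34]
0 top screw -1 [328.  253.6] [-0.94 -1.34]
0 top screw 1 [344.7 262.3] [-0.15 -0.26]
1 scene screw 1 [252.8 284.9] [0.93 0.56]
1 scene screw -1 [236.7 297.6] [0.15 0.34]
1 top screw -1 [225.2 231.8] [ 0.35 -0.98]
1 top screw 1 [241.6 235.3] [-0.14 -0.21]
0 scene tip 0 [347.7 223.8] [0.56 0.97]
0 top tip 0 [328.7 265.5] [-0.02 -0.05]
1 top tip 0 [227.  241.3] [ 0.37 -0.13]
0 scene front -1 [338.1 259.7] [ 0.73 -0.61]
0 scene back -1 [319.7 247.1] [ 2.57 -0.12]
1 scene front -1 [259.1 327.3] [ 0.2 -1.1]
1 scene back -1 [232.  317.2] [2.33 1.18]
0 top front -1 [317. 276.] [ 0.36 -1.42]
0 top front 1 [336.1 286.5] [-0.91 -1.03]
1 top front -1 [219.3 256.2] [-0.18 -1.28]
1 top front 1 [240.  260.2] [-1.28 -0.84]
1 scene foot 0 [253.5 299.9] [-0.41 -0.08]
top ring ((322.2235412597656, 262.9153137207031), (25.856727600097656, 32.23232650756836), 54.6701774597168) 491.5
scene ring ((352.3504943847656, 226.08592224121094), (19.4752140045166, 27.68575096130371), 140.22337341308594) 341.0
top foot bbox (285, 241, 21, 22)
232 0 0; 234 0 0; 236 0 0; 238 0 0; 240 0 0; 242 290 300; 244 288 301; 246 287 302; 248 287 303; 250 286 304; 252 285 305; 254 285 305; 256 285 304; 258 287 303; 260 289 301; 262 295 295; 264 0 0; 
scene foot bbox (282, 249, 28, 27)
244 0 0; 246 0 0; 248 0 0; 250 289 302; 252 287 305; 254 286 305; 256 287 305; 258 288 304; 260 288 304; 262 285 306; 264 284 308; 266 283 308; 268 282 309; 270 283 308; 272 285 306; 274 289 302; 276 0 0;
```

View pics/m2.png

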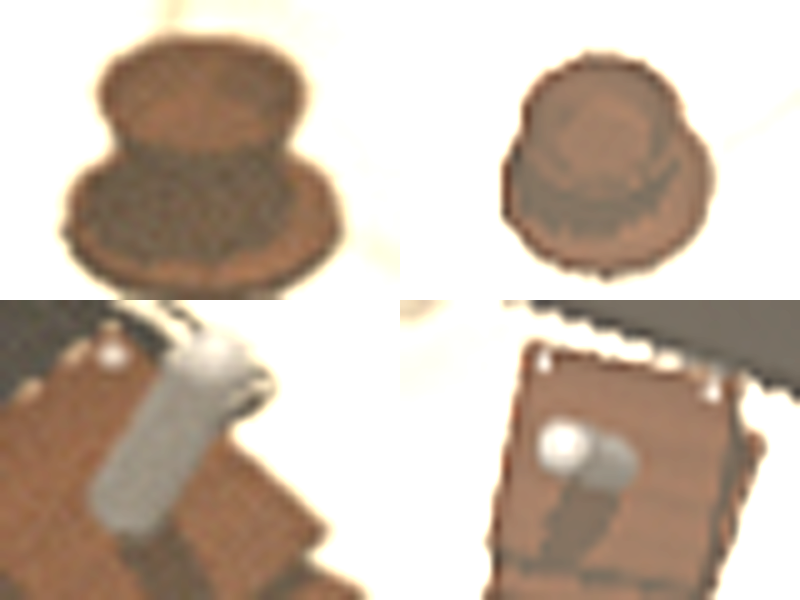

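```bash
python3 - <<'E'
s=open('fit.py').read()
s=s.replace("obs.append((1,'scene','foot',0,fs((188,133))))","obs=[o for o in obs if o[2]!='back']\nobs+=[(1,'scene','foot',0,np.array([254.5,300.])),(1,'scene','tip',0,np.array([262.,285.]))]*2\nobs+=[(1,'top','tip',0,np.array([227.,241.2]))]")
s=s.split('def ellipses')[0]+"""
for n,p,z in(('scene',(295.65,253.9),50),('top',(294.85,247.35),50),('scene',(295.75,266.95),2),('top',(295.35,253.05),2)):print(n,onplane(n,p,z).round(1))
"""
open('fit.py','w').write(s)
E
python3 fit.py
```

```text
[598.76 -65.08   3.07 533.17 332.24   3.35 -35.74  33.87  42.25]
0 scene screw -1 [324.2 231. ] [ 0.23 -0.53]
0 top screw -1 [328.  253.6] [-0.57 -1.33]
0 top screw 1 [344.7 262.3] [ 0.1 -0.1]
1 scene screw 1 [252.8 284.9] [0.38 0.56]
1 scene screw -1 [236.7 297.6] [0.31 0.62]
1 top screw -1 [225.2 231.8] [ 0.13 -0.78]
1 top screw 1 [241.6 235.3] [-0.22 -0.5 ]
0 scene tip 0 [347.7 223.8] [0.54 0.87]
0 top tip 0 [328.7 265.5] [ 0.12 -0.1 ]
1 top tip 0 [227.  241.3] [ 0.81 -0.13]
0 scene front -1 [338.1 259.7] [ 1.33 -0.29]
1 scene front -1 [259.1 327.3] [ 2.07 -0.85]
0 top front -1 [317. 276.] [ 0.1  -0.89]
0 top front 1 [336.1 286.5] [-1.3  -0.26]
1 top front -1 [219.3 256.2] [-0.08 -0.19]
1 top front 1 [240.  260.2] [-0.94 -0.39]
1 scene foot 0 [254.5 300. ] [ 0.59 -0.06]
1 scene tip 0 [262. 285.] [-1.78  0.78]
1 scene foot 0 [254.5 300. ] [ 0.59 -0.06]
1 scene tip 0 [262. 285.] [-1.78  0.78]
1 top tip 0 [227.  241.2] [ 0.77 -0.27]
scene [615.7 102.4  50. ]
top [616.5 101.   50. ]
scene [616.8 101.    2. ]
top [619.9 102.5   2. ]
```

```bash
sed -i 's/\[0,0,75\]/[0,0,67]/' fit.py; python3 fit.py | head -24
python3 - <<'E'
from bench import r
print(r.get_state()['joints'].round(3))
E
```

```text
[599.77 -65.18   3.07 534.16 332.07   3.37 -34.9   33.85  43.23]
0 scene screw -1 [324.2 231. ] [ 0.28 -0.59]
0 top screw -1 [328.  253.6] [-0.63 -1.33]
0 top screw 1 [344.7 262.3] [ 0.07 -0.1 ]
1 scene screw 1 [252.8 284.9] [0.54 0.52]
1 scene screw -1 [236.7 297.6] [0.23 0.49]
1 top screw -1 [225.2 231.8] [ 0.11 -0.87]
1 top screw 1 [241.6 235.3] [-0.29 -0.44]
0 scene tip 0 [347.7 223.8] [ 1.72 -0.53]
0 top tip 0 [328.7 265.5] [-0.45 -0.08]
1 top tip 0 [227.  241.3] [-0.06 -0.16]
0 scene front -1 [338.1 259.7] [ 1.35 -0.28]
1 scene front -1 [259.1 327.3] [ 1.71 -0.75]
0 top front -1 [317. 276.] [ 0.09 -0.87]
0 top front 1 [336.1 286.5] [-1.29 -0.26]
1 top front -1 [219.3 256.2] [-0.24 -0.34]
1 top front 1 [240.  260.2] [-1.18 -0.34]
1 scene foot 0 [254.5 300. ] [0.79 0.13]
1 scene tip 0 [262. 285.] [-0.57 -0.7 ]
1 scene foot 0 [254.5 300. ] [0.79 0.13]
1 scene tip 0 [262. 285.] [-0.57 -0.7 ]
1 top tip 0 [227.  241.2] [-0.1 -0.3]
scene [615.7 102.4  50. ]
top [616.5 101.   50. ]
[ 1.212  0.6   -0.003  1.6    0.002  0.943 -0.08 ]
```

```bash
cat > go.py <<'E'
# go.py stand lateralx z_axis dz | xyz x y z w : shift needed in tool axes (cm) and turn
import sys; from geo import *
O={'full':(np.array([599.5,-65.3,46]),3.07),'spare':(np.array([534.2,332.,46]),3.37)}
def need(T,w):
    s=r.get_state();p=s['position'];_,_,c=s['tcp_rot'];d=T-p
    print('T',T.round(1),'at',p.round(1),'rot',s['tcp_rot'].round(3),'t',round(s['t'],2),'F',s['ft_force'].round(1),'w',round(s['gripper_width'],3),round(s['grip_force'],1))
    for nm,a in(('now',c),('after',w)):
        print(nm,'cm',np.round([(d[0]*np.cos(a)+d[1]*np.sin(a))/10,(d[0]*np.sin(a)-d[1]*np.cos(a))/10,-d[2]/10],2))
    print('turn',round(c-w,3))
def tgt(st,x,z,off):
    o,psi=O[st];return o+frame(psi)@[x,0,z]-[0,0,off],psi-np.pi
if __name__=='__main__':
    a=sys.argv[1:]
    if a[0]=='xyz':need(np.array(list(map(float,a[1:4]))),float(a[4]))
    else:need(*tgt(a[0],*map(float,a[1:4])))
E
python3 -m handwheel '{"linear":[[0,0,-4],[0,0,-4],[0,0,-4],[0,0,-4]],"turn":[0.118,0.118,0.118,0],"fingers":[1,1,1,1]}'
python3 go.py full 1.2 60 22
```

```text
t: 0.5
position: [201.7, -695.9, 353.9]
tcp_rot: [-3.141, 0.0, -0.076]
ft_force: [0.3, -0.7, 0.2]
gripper_width: 1.002
grip_force: 0.0
T [570.3 -63.2  76.4] at [ 201.7 -695.9  353.9] rot [-3.141  0.    -0.076] t 0.5 F [ 0.3 -0.7  0.2] w 1.002 0.0
now cm [ 31.96 -65.89  27.75]
after cm [ 32.25 -65.75  27.75]
turn -0.004
```

```bash

python3 -m handwheel '{"linear":[[2,-4.1,0],[2,-4.1,0],[2,-4.1,0],[2,-4.1,0],[2,-4.1,0],[2,-4.1,0],[2,-4.1,0],[2,-4.1,0]],"turn":[0,0,0,0,0,0,0,0],"fingers":[1,1,1,1,1,1,1,1]}'
python3 go.py full 1.2 60 22
```

```text
t: 1.3
position: [385.3, -378.9, 352.6]
tcp_rot: [-3.141, 0.0, -0.072]
ft_force: [0.2, -1.4, -1.0]
gripper_width: 0.998
grip_force: 0.0
T [570.3 -63.2  76.4] at [ 385.3 -378.9  352.6] rot [-3.141  0.    -0.072] t 1.3 F [ 0.2 -1.4 -1. ] w 0.998 0.0
now cm [ 16.18 -32.82  27.62]
after cm [ 16.2  -32.81  27.62]
turn -0.001
```

```bash

python3 -m handwheel '{"linear":[[2,-4.1,0],[2,-4.1,0],[2,-4.1,0],[2,-4.1,0],[2,-4.1,0],[2,-4.1,0],[2,-4.1,0],[2.2,-4.1,0]],"turn":[0,0,0,0,0,0,0,0],"fingers":[1,1,1,1,1,1,1,1]}'
python3 -m handwheel '{"linear":[[0,0,4],[0,0,4],[0,0,4],[0,0,3],[0,0,0],[0,0,0]],"turn":[0,0,0,0,0,0],"fingers":[1,1,1,1,1,1]}'
python3 go.py full 1.2 60 22
python3 - <<'E'
from geo import *
a=r.capture('scene');b=r.capture('top')
s=r.get_state();p=s['position'];print(proj('scene',p),proj('top',p))
k=lambda im,x,y: cv2.resize(im[y-37:y+38,x-50:x+50],(400,300),interpolation=cv2.INTER_CUBIC)
cv2.imwrite('pics/s1.png',a);cv2.imwrite('pics/t1.png',b)
m=np.hstack([k(a,347,205),k(b,328,255)])
cv2.imwrite('pics/m3.png',np.clip(m*1.6,0,255).astype(np.uint8))
E
```

```text
t: 2.1
position: [570.4, -63.7, 352.6]
tcp_rot: [3.141, 0.0, -0.072]
ft_force: [1.6, -0.1, -0.4]
gripper_width: 1.0
grip_force: 0.0
t: 2.7
position: [570.2, -65.3, 203.1]
tcp_rot: [-3.142, 0.001, -0.072]
ft_force: [-0.1, -0.3, 0.5]
gripper_width: 0.998
grip_force: 0.0
T [570.3 -63.2  76.4] at [570.2 -65.3 203.1] rot [-3.142e+00  1.000e-03 -7.200e-02] t 2.7 F [-0.1 -0.3  0.5] w 0.998 0.0
now cm [ 0.   -0.21 12.66]
after cm [ 0.   -0.21 12.66]
turn -0.0
[347.28875961 194.68448861] [330.80193454 250.79808711]
```

View pics/m3.png

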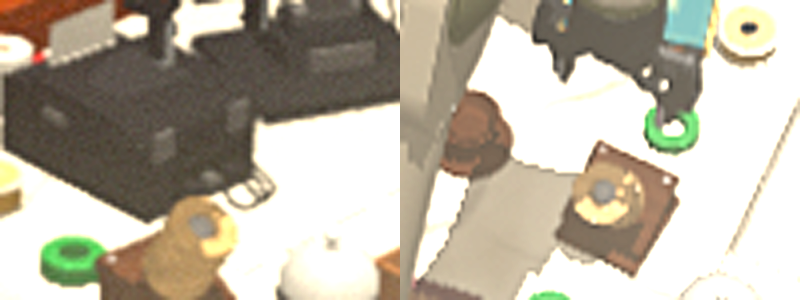

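```bash
python3 - <<'E'
import cv2,numpy as np
a=cv2.imread('pics/s1.png');b=cv2.imread('pics/t1.png')
k=lambda im,x,y: cv2.resize(im[y-37:y+38,x-50:x+50],(400,300),interpolation=cv2.INTER_CUBIC)
cv2.imwrite('pics/m4.png',np.clip(np.hstack([k(a,355,165)*2.2,k(b,330,230)*2.2]),0,255).astype(np.uint8))
E
```

```text
(no output)
```

View pics/m4.png

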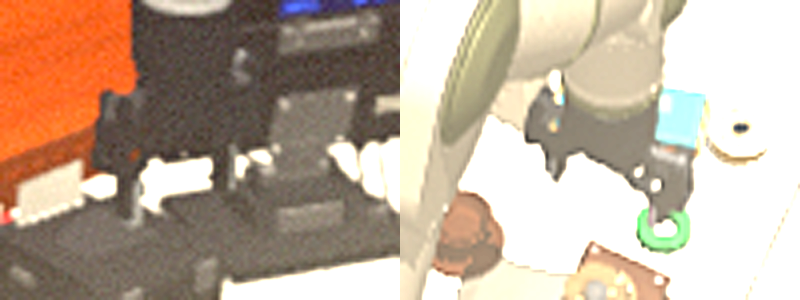

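```bash
python3 - <<'E'
from geo import *
def tri(a,b): return least_squares(lambda X:np.concatenate([proj('scene',X)-a,proj('top',X)-b]),[570,-60,200.])
for a,b in(((338,184),(319.5,238)),((363,175.5),(343.8,248.5)),((350.6,180),(331.6,243.2))):
    s=tri(a,b);print(s.x.round(1),s.fun.round(1))
for dz in(0,13,20,30):
  p=np.array([570.2,-65.3,203+dz]);print(dz,[(proj('scene',p+s*np.array([3.6,50,0])).round(1),proj('top',p+s*np.array([3.6,50,0])).round(1)) for s in(1,-1)])
E
```

```text
[571.4 -22.  254.9] [-0.2 -0.2 -0.   0.4]
[ 561.5 -115.3  257. ] [-1.1 -0.9 -0.   1.6]
[566.9 -68.7 254.9] [-0.7 -0.6 -0.   1.1]
0 [(array([335. , 200.3]), array([317.9, 245.3])), (array([359.6, 190.4]), array([343.6, 257.3]))]
13 [(array([335.1, 196.3]), array([317.9, 243.3])), (array([359.9, 186.5]), array([343.8, 255.3]))]
20 [(array([335.2, 194.2]), array([317.9, 242.2])), (array([360. , 184.4]), array([343.9, 254.2]))]
30 [(array([335.3, 191.1]), array([317.9, 240.6])), (array([360.2, 181.4]), array([344. , 252.7]))]
```

```bash
python3 - <<'E'
from geo import *
s=r.get_state();print(s['t'],s['position'],s['joints'].round(3))
for n,f in(('scene','s1'),('top','t1')):
    a=r.capture(n);d=cv2.absdiff(a,cv2.imread(f'pics/{f}.png')).max(2);print(n,(d>40).sum(),d.max());cv2.imwrite(f'pics/{n}2.png',a)
b=cv2.imread('pics/top2.png')
k=lambda im,x,y: cv2.resize(im[y-19:y+19,x-25:x+25],(400,300),interpolation=cv2.INTER_CUBIC)
a=cv2.imread('pics/scene2.png')
cv2.imwrite('pics/m5.png',np.clip(np.hstack([k(a,347,185)*1.9,k(b,331,247)*1.0]),0,255).astype(np.uint8))
E
```

```text
2.8 [571.1775172  -65.383821   204.50997619] [ 0.149  0.411 -0.186  1.931  0.102  0.807 -1.735]
scene 79 118
top 55 117
```

View pics/m5.png

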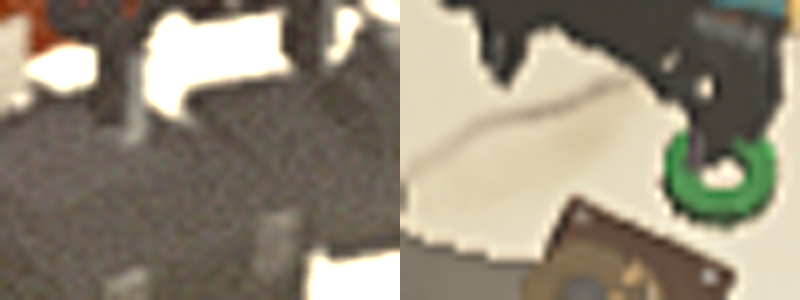

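The two pictures show the finger tips at scene (337,183) and top (318,239)/(345,249). By triangulation that is some 40 mm higher than the reported TCP, with x and y agreeing. I go down to the reported target, which is safe either way, and look again there.

```bash

python3 -m handwheel '{"linear":[[0,-0.2,3],[0,0,3],[0,0,3],[0,0,2],[0,0,1.7],[0,0,0],[0,0,0]],"turn":[0,0,0,0,0,0,0],"fingers":[1,1,1,1,1,1,1]}'
python3 go.py full 1.2 60 22
python3 - <<'E'
from geo import *
a=r.capture('scene');b=r.capture('top');cv2.imwrite('pics/s3.png',a);cv2.imwrite('pics/t3.png',b)
p=r.get_state()['position'];print(proj('scene',p),proj('top',p))
k=lambda im,x,y: cv2.resize(im[y-26:y+26,x-35:x+35],(400,297),interpolation=cv2.INTER_CUBIC)
cv2.imwrite('pics/m6.png',np.clip(np.hstack([k(a,347,215)*1.7,k(b,331,257)*1.3]),0,255).astype(np.uint8))
E
```

```text
t: 3.6
position: [570.9, -63.3, 76.7]
tcp_rot: [-3.142, -0.001, -0.072]
ft_force: [0.1, -0.6, 0.3]
gripper_width: 1.004
grip_force: 0.0
T [570.3 -63.2  76.4] at [570.9 -63.3  76.7] rot [-3.142e+00 -1.000e-03 -7.200e-02] t 3.6 F [ 0.1 -0.6  0.3] w 1.004 0.0
now cm [-0.05 -0.01  0.03]
after cm [-0.05 -0.01  0.03]
turn -0.001
[345.04052806 231.86609401] [329.41613904 268.82235456]
```

View pics/m6.png

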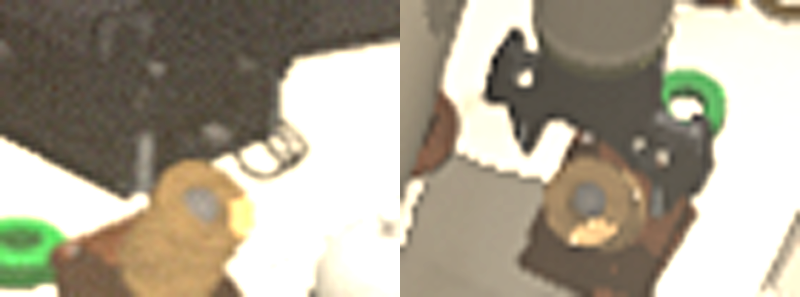

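```bash
python3 - <<'E'
from geo import *
for n,f,x0,x1,y0,y1 in(('scene','s3',328,368,205,245),('top','t3',308,352,245,285)):
    d=cv2.absdiff(cv2.imread(f'pics/{f}.png'),cv2.imread(f'pics/{n}0.png')).max(2)[y0:y1,x0:x1]
    print(n,x0,y0)
    for row in d[::1]:print(''.join('#' if v>60 else '+' if v>30 else '.' for v in row))
p=np.array([570.9,-63.3,76.7])
for dz in(0,13,30,45):print(dz,[(proj(n,p+[3.1*s,43*s,dz])).round(1).tolist() for n in C for s in(1,-1)])
E
```

```text
scene 328 205
................................+.......
................................#+......
................................#+......
................................++......
........................................
........................................
........................................
........................................
.........+..............................
.........++.............................
........++..............................
.........+..............................
.........+....+######...................
.........+...+########+.................
........++..+###########................
........++.+#############...............
........+..+#####+...+####+.............
.........++######++++.+####.............
..........+#####++##++.+###.............
...........+#####+++++..................
............#####+..+...................
............+#####.....+................
.............+#####+..+++...............
..............+#########+...............
...............+#########...............
.................+#######+..............
...................+
[... 1936 characters left out ...]
........+...............
#########......................++...........
#########...................................
#########...................................
#########+..................................
##########..................................
##########+.....................+...........
###########+...................+#...........
############+.................+#+...........
#############.................#+............
0 [[334.7, 236.7], [355.2, 227.5], [319.1, 264.0], [339.8, 273.9]]
13 [[334.8, 233.0], [355.4, 223.9], [319.1, 262.3], [339.9, 272.2]]
30 [[335.0, 228.2], [355.7, 219.1], [319.1, 259.9], [340.1, 269.9]]
45 [[335.2, 223.8], [355.9, 214.9], [319.1, 257.8], [340.3, 267.8]]
```

```bash

python3 -m handwheel '{"linear":[[0,0,0],[0,0,0],[0,0,0],[0,0,0],[0,0,0]],"turn":[0,0,0,0,0],"fingers":[0.75,0.65,0.6,0.6,0.6]}'
python3 go.py full 1.2 60 22
```

```text
t: 4.2
position: [570.2, -63.3, 75.8]
tcp_rot: [3.142, -0.0, -0.072]
ft_force: [-0.1, 0.1, 0.1]
gripper_width: 0.599
grip_force: 0.0
T [570.3 -63.2  76.4] at [570.2 -63.3  75.8] rot [ 3.142 -0.    -0.072] t 4.2 F [-0.1  0.1  0.1] w 0.599 0.0
now cm [ 0.01 -0.01 -0.06]
after cm [ 0.01 -0.01 -0.06]
turn -0.001
```

```bash

python3 -m handwheel '{"linear":[[0,0,-4],[0,0,-4],[0,-4,0],[0,-4.3,0],[0,0,0],[0,0,0]],"turn":[0,0,0,0,0,0],"fingers":[0.6,0.3,0,0,0,0]}'
python3 - <<'E'
from geo import *
s=r.get_state();p=s['position'];print(p,s['gripper_width'])
a=cv2.imread('pics/top0.png');
for dx in(-25,0,25):
    for dy in(-25,0,25):
        u=proj('top',np.array([p[0]+dx,p[1]+dy,0])).round().astype(int);print(u,a[u[1],u[0]],end=' ')
E
```

```text
t: 4.8
position: [576.1, 20.6, 155.7]
tcp_rot: [-3.142, 0.0, -0.07]
ft_force: [-0.3, -0.9, -0.3]
gripper_width: 0.001
grip_force: 0.0
[576.07864212  20.61708151 155.72476824] 0.0009554738245210335
[313 277] [201 226 233] [307 275] [190 219 231] [301 273] [189 219 230] [315 272] [200 224 233] [309 270] [194 222 232] [304 267] [190 219 230] [318 267] [204 229 236] [312 265] [196 222 232] [306 262] [191 218 230]
```

```bash

python3 -m handwheel '{"linear":[[0,0,4],[0,0,4],[0,0,3.5],[0,0,2],[0,0,1],[0,0,0]],"turn":[0,0,0,0,0,0],"fingers":[0,0,0,0,0,0]}'
python3 -m handwheel '{"linear":[[0,0,0.2],[0,0,0.2],[0,0,0.2],[0,0,0.2],[0,0,0.2],[0,0,0]],"turn":[0,0,0,0,0,0],"fingers":[0,0,0,0,0,0]}' | egrep 'posi|ft'
python3 - <<'E'
from geo import *
for n,f in(('scene','s4'),('top','t4')):cv2.imwrite(f'pics/{f}.png',r.capture(n))
p=r.get_state()['position'];print(p)
for n,f in(('scene','s4'),('top','t4')):
    u=proj(n,p).round().astype(int);x0,y0=u-[16,22];d=cv2.absdiff(cv2.imread(f'pics/{f}.png'),cv2.imread(f'pics/{n}0.png')).max(2)[y0:y0+30,x0:x0+32]
    print(n,x0,y0,[proj(n,p+[0,0,z]).round(1) for z in(0,30)])
    for row in d:print(''.join('#' if v>60 else '+' if v>30 else '.' for v in row))
E
```

```text
t: 5.4
position: [575.4, 18.3, 9.6]
tcp_rot: [3.141, 0.002, -0.073]
ft_force: [0.2, -0.5, 0.9]
gripper_width: -0.003
grip_force: 0.0
position: [576.1, 19.4, 0.6]
ft_force: [-0.2, 0.4, -0.2]
[576.16394418  19.45378136   0.7496033 ]
scene 308 240 [array([324.4, 262.3]), array([324.6, 254.1])]
.......#######.....++++.........
........+#####.......+..........
..........+###..................
...........+##..................
............+#..................
..................+.............
..................+.............
..................+......++.....
..................+.......+.....
..................++............
.............++...+.............
...............+..+.............
................................
................................
................................
................................
................................
......................##........
...................++####.......
#++###+++++++++..+#########.....
############################+...
##########################......
########################........
+####################+..........
.+##############
[... 530 characters left out ...]
#######
.....++++++####################.
...++++++.+####################.
++++++++.+####################+.
++++++..+######################.
......+#######################+.
+.++#########################+..
####################+##++++.+...
####################..+.........
####################............
####################............
####################............
#####################.....+.....
######################..........
########################........
#########################.......
################+#######+.......
###############+.++#####........
#############++....++###........
############+........+#+........
#######+++++....................
######+.........................
```

```bash

python3 -m handwheel '{"linear":[[0,0,0.4],[0,0,0.4],[0,0,0.4],[0,0,0.3],[0,0,0]],"turn":[0,0,0,0,0],"fingers":[0,0,0,0,0]}' | egrep 'posi|ft'
python3 -m handwheel '{"linear":[[0,0,0.3],[0,0,0]],"turn":[0,0],"fingers":[0,0]}' | egrep 'posi|ft'
```

```text
position: [577.1, 24.5, -14.2]
ft_force: [0.3, 15.3, 1.1]
position: [577.7, 24.9, -17.2]
ft_force: [1.5, 16.3, -1.1]
```

```bash

python3 -m handwheel '{"linear":[[0,0,-2],[0,0,-4],[0,0,-4],[0,0,0],[0,0,0]],"turn":[0,0,0,0,0],"fingers":[0,0,0,0,0]}' | egrep 'posi|ft'
python3 - <<'E'
from geo import *
a0=cv2.imread('pics/s4.png');b0=cv2.imread('pics/t4.png')
a=r.capture('scene');b=r.capture('top');cv2.imwrite('pics/s5.png',a);cv2.imwrite('pics/t5.png',b)
s=r.get_state();print(s['position'],s['joints'].round(3));print(proj('scene',s['position']),proj('top',s['position']))
k=lambda im,x,y: cv2.resize(im[y-30:y+30,x-40:x+40],(400,300),interpolation=cv2.INTER_CUBIC)
cv2.imwrite('pics/m7.png',np.clip(np.vstack([np.hstack([k(a0,328,235)*1.7,k(b0,318,257)*1.3]),np.hstack([k(a,328,220)*1.7,k(b,318,257)*1.3])]),0,255).astype(np.uint8))
E
```

```text
position: [576.8, 19.4, 83.6]
ft_force: [0.3, 0.9, -1.1]
[575.58262687  19.27995699  81.96204533] [-0.024  0.574 -0.157  2.032  0.164  0.549 -1.939]
[325.18662116 239.76229583] [309.52035155 259.10608748]
```

View pics/m7.png

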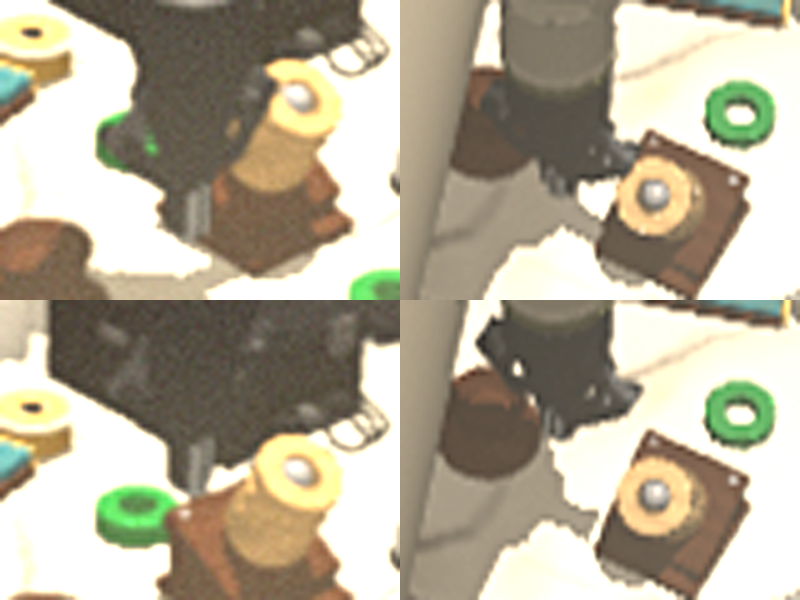

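The top row (down) shows the shut tip at scene (326,252.6) / top (309.4,266), with the wide knuckles against the rings. The bottom row (raised) shows it at (327.2,229) / (309,254). The rings look unmoved. So the true tip stands about 35 mm above the reported TCP, and I fix that offset now.

```bash
python3 - <<'E'
from geo import *
for a,b,p in(((326,252.6),(309.4,266),(576.1,19.4,.7)),((327.2,229),(309,254),(576,19.3,82.5)),((338,184),(319.5,238),(570.2+3,-65.3+43,203)),((337,222.5),(318,258),(570.9+3,-63.3+43,76.7))):
    s=least_squares(lambda X:np.concatenate([proj('scene',X)-a,proj('top',X)-b]),[570,-60,200.]);print((s.x-p).round(1),s.fun.round(1))
E
python3 go.py full 1.2 60 57
```

```text
[-4.6 -1.  37.2] [ 0.  0.  0. -0.]
[-5.3 -0.6 39.6] [-0.4 -0.3 -0.   0.6]
[-1.8  0.3 51.9] [-0.2 -0.2 -0.   0.4]
[-7.6  1.  53.5] [-0.1 -0.1 -0.   0.1]
T [570.3 -63.2  41.4] at [575.6  19.3  82. ] rot [ 3.141e+00  1.000e-03 -7.200e-02] t 7.4 F [-0.2  0.8 -1.1] w 0.001 0.0
now cm [0.07 8.27 4.05]
after cm [0.07 8.27 4.05]
turn -0.001
```

```bash

python3 -m handwheel '{"linear":[[0,0,-4],[0,4,0],[0,4.25,0],[-0.2,0,0],[0,0,2],[0,0,2],[0,0,2],[0,0,0]],"turn":[0,0,0,0,0,0,0,0],"fingers":[1,1,1,1,1,1,1,1]}' | egrep 'posi|ft'
python3 go.py full 1.2 60 61
```

```text
position: [565.9, -62.2, 59.3]
ft_force: [0.4, -0.4, 0.8]
T [570.3 -63.2  37.4] at [565.9 -62.2  59.3] rot [ 3.142  0.006 -0.072] t 8.2 F [ 0.4 -0.4  0.8] w 0.999 0.0
now cm [0.45 0.07 2.19]
after cm [0.45 0.07 2.19]
turn -0.0
```

```bash

python3 -m handwheel '{"linear":[[0.7,0.1,0.8],[0,0,0.8],[0,0,0.6],[0,0,0]],"turn":[0,0,0,0],"fingers":[1,1,1,1]}' | egrep 'posi|ft'
python3 -m handwheel '{"linear":[[0,0,0],[0,0,0],[0,0,0],[0,0,0],[0,0,0],[0,0,0],[0,0,0]],"turn":[0,0,0,0,0,0,0],"fingers":[0.8,0.7,0.65,0.6,0.5,0.4,0.4]}'
```

```text
position: [574.7, -64.1, 40.1]
ft_force: [1.0, 0.7, -0.3]
t: 9.3
position: [575.4, -63.8, 41.6]
tcp_rot: [-3.141, -0.001, -0.072]
ft_force: [-1.7, 1.8, 6.5]
gripper_width: 0.64
grip_force: 61.8
```

```bash

python3 -m handwheel '{"linear":[[-0.23,0,-0.44],[-0.47,0,-0.88],[-0.47,0,-0.88],[0,0,0]],"turn":[0,0,0,0],"fingers":[0.4,0.4,0.4,0.4]}' | egrep 'posi|ft|gri'
python3 -m handwheel '{"linear":[[-0.47,0,-0.88],[-0.47,0,-0.88],[-0.47,0,-0.88],[0,0,0]],"turn":[0,0,0,0],"fingers":[0.4,0.4,0.4,0.4]}' | egrep 'posi|ft|gri'
python3 - <<'E'
from geo import *
for n in C:
    im=r.capture(n);cv2.imwrite(f'pics/{n}6.png',im);c0=cv2.imread(f'pics/{n}0.png')
    for nm,i in(('0',c0),('6',im)):
        x0,y0=(325,195) if n=='scene' else(308,240)
        h=cv2.cvtColor(i,cv2.COLOR_BGR2HSV)[y0:y0+55,x0:x0+45];print(n,nm,x0,y0)
        m=(h[...,0]>10)&(h[...,0]<30)&(h[...,1]>60)&(h[...,2]>75)
        g=(h[...,1]<50)&(h[...,2]<170)&(h[...,2]>80)
        if nm=='6':
            for a,b in zip(m,g):print(''.join('W' if p else 'g' if q else '.' for p,q in zip(a,b)))
E
```

```text
position: [563.5, -63.2, 64.4]
ft_force: [1.8, 2.5, 2.3]
gripper_width: 0.639
grip_force: 63.7
position: [548.8, -62.8, 90.4]
ft_force: [0.6, 1.0, -0.4]
gripper_width: 0.645
grip_force: 63.5
scene 0 325 195
scene 6 325 195
.............................................
.............................................
.............................................
............................................W
.............................................
............................................W
.........................................W.WW
........................................WW...
.........................................WW.W
.......................................WWWWWW
.......................................W....W
.........................WWWWWWW.....g.WWWW.W
........................WWWWWWWWWW.....WWWW.W
........................WWWWWWWWWWW....W...WW
.......................WWWWWWWWWWWWWW...WWWWW
.......................WWWWWWWWWWWWWWW.WWWWWW
.......................WWWWWWWWWWWWWWWW..W.W.
......................gWWWWWWWWWWWWWWWW..W...
.....................ggWWWWWWWWWWWWWWWW.W.WWW
...
[... 3510 characters left out ...]
..........
....gggggg.gg.WWW.WWWWWWWWWWWWWWW............
...gggggggggggg..WW.WWWWWWWWWWWW.............
....g..gggggggggg..WWWWWWWWWWWWW.............
g..ggggg.ggggggg.ggg..WWWWWWWWW..............
..ggg.ggg.gggggggggg...WWWWWWWg..............
...gggggg.gggggg....ggg...WWWW...............
.ggggggggggggg..g.....g.g...W................
ggggggggg..gg...............................g
gg.ggg.gg..................................gg
gg..g.g...................................gg.
g.gg.....................................gg..
..g.....................................gg...
gg......................................gg...
g......................................ggg...
.......................................gg....
```

```bash
cat > plan.py <<'E'
import sys;from go import *
s,dx=map(float,sys.argv[1:3]);dy=float(sys.argv[3]) if len(sys.argv)>3 else 0
o,p=O['full'];v=frame(p).T@(np.array([575.4,-63.8,41.6])-o)
o,p=O['spare'];need(o+frame(p)@(v+[dx,dy,s-38]),p-np.pi)
E
python3 -m handwheel '{"linear":[[-0.5,0,-3],[-0.5,0,-4],[0,0,-4],[0,0,-3],[0,0,0]],"turn":[0,0,0,0,0],"fingers":[0.4,0.4,0.4,0.4,0.4]}' | egrep 'posi|gri'
python3 -m handwheel '{"linear":[[0,0,0],[0,0,0],[0,0,0]],"turn":[-0.1,-0.1,-0.1],"fingers":[0.4,0.4,0.4]}' | egrep 'posi|gri|rot'
python3 plan.py 95 -1
```

```text
position: [541.6, -61.8, 232.9]
gripper_width: 0.642
grip_force: 63.8
position: [539.0, -61.6, 228.0]
tcp_rot: [-3.141, 0.002, 0.232]
gripper_width: 0.642
grip_force: 63.7
T [485.5 320.5  92.4] at [539.  -61.6 228. ] rot [-3.141e+00  2.000e-03  2.320e-01] t 11.0 F [ 0.2 -0.6 -0.8] w 0.642 63.7
now cm [  3.58 -38.41  13.56]
after cm [  3.44 -38.43  13.56]
turn 0.004
```

```bash

python3 -m handwheel '{"linear":[[0.4,-4.3,0],[0.4,-4.3,0],[0.4,-4.3,0],[0.4,-4.3,0],[0.4,-4.3,0],[0.4,-4.3,0],[0.4,-4.3,0],[0.4,-4.3,0]],"turn":[0,0,0,0,0,0,0,0],"fingers":[0.4,0.4,0.4,0.4,0.4,0.4,0.4,0.4]}' | egrep 'posi|gri'
python3 -m handwheel '{"linear":[[0.3,-4,0],[0,0,3.5],[0,0,3],[0,0,2],[0,0,0],[0,0,0]],"turn":[0,0,0,0,0,0],"fingers":[0.4,0.4,0.4,0.4,0.4,0.4]}' | egrep 'posi|gri|ft'
python3 plan.py 95 -1
```

```text
position: [492.2, 282.1, 227.8]
gripper_width: 0.642
grip_force: 63.7
position: [486.6, 320.3, 143.6]
ft_force: [0.3, -0.5, -0.4]
gripper_width: 0.638
grip_force: 63.7
T [485.5 320.5  92.4] at [486.6 320.3 143.6] rot [3.141e+00 2.000e-03 2.280e-01] t 12.4 F [ 0.3 -0.5 -0.4] w 0.638 63.7
now cm [-0.1  -0.04  5.12]
after cm [-0.1  -0.04  5.12]
turn -0.0
```

```bash

python3 -m handwheel '{"linear":[[-0.1,0,2],[0,0,2],[0,0,1.1],[0,0,0],[0,0,0]],"turn":[0,0,0,0,0],"fingers":[0.4,0.4,0.4,0.4,0.4]}' | egrep 'posi|ft'
python3 plan.py 95 -1
python3 - <<'E'
from geo import *
from go import O
a=r.capture('scene');b=r.capture('top');cv2.imwrite('pics/s7.png',a);cv2.imwrite('pics/t7.png',b)
k=lambda im,x,y: cv2.resize(im[y-22:y+23,x-30:x+30],(400,300),interpolation=cv2.INTER_CUBIC)
c6,d6=cv2.imread('pics/scene6.png'),cv2.imread('pics/top6.png')
cv2.imwrite('pics/m8.png',np.clip(np.vstack([np.hstack([k(a,263,285)*1.8,k(b,228,240)*1.5]),np.hstack([k(c6,347,225)*1.8,k(d6,328,262)*1.5])]),0,255).astype(np.uint8))
E
```

```text
position: [486.3, 320.5, 94.0]
ft_force: [-0.8, 0.3, -0.9]
T [485.5 320.5  92.4] at [486.3 320.5  94. ] rot [-3.141e+00 -1.000e-03  2.280e-01] t 12.9 F [-0.8  0.3 -0.9] w 0.642 63.7
now cm [-0.07 -0.02  0.16]
after cm [-0.07 -0.02  0.16]
turn -0.001
```

View pics/m8.png

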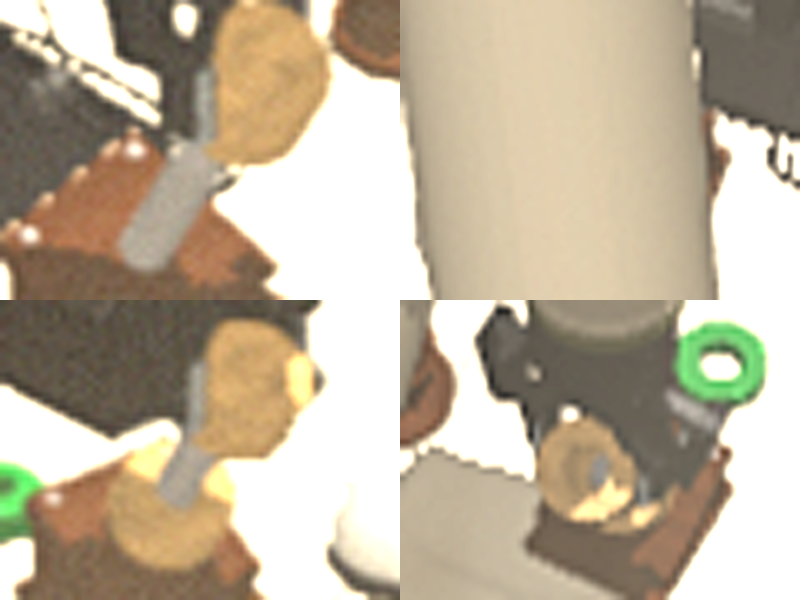

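The last picture shows two rings held together at scene crop (268,82), the spare peg rising to (195,150) and the deep ring still home. The arm hides the top view. I check numerically how the pack centre lies relative to each peg's axis.

```bash
cat > chk.py <<'E'
from go import *
for f,st,v,s in(('scene6','full',np.array([548.8,-62.8,90.4]),0),('s7','spare',np.array([486.3,320.5,94.0]),0)):
    o,psi=O[st];F=frame(psi)
    o0,p0=O['full'];v0=frame(p0).T@(np.array([575.4,-63.8,41.6])-o0)
    rel=F.T@(v-o)-v0; print(st,'pack shift from grip pose, peg frame',rel.round(1))
    X=o+F@(rel+[0,0,56]);u=proj('scene',X)
    im=cv2.imread(f'pics/{f}.png');h=cv2.cvtColor(im,cv2.COLOR_BGR2HSV)
    m=((h[...,0]>10)&(h[...,0]<30)&(h[...,1]>75)&(h[...,2]>75)).astype(np.uint8)
    c=u.round().astype(int);w=np.zeros_like(m);w[c[1]-13:c[1]+14,c[0]-13:c[0]+14]=1
    m=cv2.morphologyEx(m*w,cv2.MORPH_OPEN,np.ones((3,3),np.uint8))
    n,l,st_,ce=cv2.connectedComponentsWithStats(m);i=1+np.argmax(st_[1:,4]);print('pred',u.round(1),'mask bbox',st_[i],'cen',ce[i].round(1))
    x0,y0=c-14
    for row in m[y0:y0+30,x0:x0+30]:print(''.join('W' if q else '.' for q in row))
    for e in np.eye(3):print((proj('scene',X+F@e*10)-u).round(2))
    # peg silhouette: grey centreline at several rows vs predicted axis
    for z in(15,25,35,45):print(z,proj('scene',o+F@[0,0,z]).round(1),end=' ')
    print()
E
python3 chk.py
python3 - <<'E'
import cv2,numpy as np
h=cv2.cvtColor(cv2.imread('pics/s7.png'),cv2.COLOR_BGR2HSV)
for y in range(284,303,2):
    q=[x for x in range(246,268) if h[y,x,1]<70 and 55<h[y,x,2]];print(y,q)
E
```

```text
full pack shift from grip pose, peg frame [ 0.6  0.9 55.6]
pred [351.8 215.8] mask bbox [347 206  18  21 286] cen [354.5 216. ]
..............................
..............................
..............................
..............................
............WWWWWWW...........
...........WWWWWWWWWW.........
...........WWWWWWWWWWW........
..........WWWWWWWWWWWWW.......
..........WWWWWWWWWWWWWW......
..........WWWWWWWWWWWWWWW.....
..........WWWWWWWWWWWWWWWW....
..........WWWWWWWWWWWWWWWW....
..........WWWWWWWWWWWWWWWWW...
..........WWWWWWWWWWWWWWWWW...
..........WWWWWWWWWWWWWWWWW...
..........WWWWWWWWWWWWWWWW....
..........WWWWWWWWWWWWWWWW....
..........WWWWWWWWWWWWWWW.....
..........WWWWWWWWWWWWWW......
.........WWWWWWWWWWWWWW.......
.........WWWWWWWWWWWWWW.......
.........WWWWWWWWWWWWW........
.WWWW....WWWWWWWWWWWW.........
.WWWW....WWWWWWWWWWW..........
.WWWW......WWWWWWWW...........
.WWW..........................
.WWW..........................
..............................
..............................
..............................
[1.98 2.51]
[ 2.42 -1.04]
[ 1.24 -1.99]
15
[... 1054 characters left out ...]
.........
..............................
..............................
[2.89 2.63]
[ 2.31 -1.89]
[ 1.43 -2.29]
15 [255.7 296.7] 25 [257.  294.7] 35 [258.3 292.5] 45 [259.6 290.4] 
284 [248, 256, 258, 259, 260, 261, 262, 263]
286 [246, 253, 258, 259, 260, 261, 262, 263]
288 [258, 259, 260, 261, 262, 263, 264, 265, 266, 267]
290 [256, 257, 258, 259, 260, 261, 262, 263, 264, 265, 266, 267]
292 [255, 256, 257, 258, 259, 260, 261, 262, 263, 264, 265, 266, 267]
294 [254, 255, 256, 257, 258, 259, 260, 261, 262, 266, 267]
296 [253, 254, 255, 256, 257, 258, 259, 260, 261]
298 [251, 252, 253, 254, 255, 256, 257, 258, 259]
300 [251, 252, 253, 254, 255, 256, 257, 258]
302 [252, 253, 254, 255, 256, 257]
```

```bash
python3 plan.py 75 0 0.8; python3 plan.py 5 0 0.8
```

```text
T [494.  321.6  74.3] at [486.4 320.6  94.2] rot [-3.141e+00 -1.000e-03  2.280e-01] t 13.0 F [ 0.3 -0.3  0.3] w 0.641 63.7
now cm [0.76 0.07 2.  ]
after cm [0.76 0.07 2.  ]
turn -0.001
T [526.  329.   12.5] at [486.4 320.6  94.2] rot [-3.141e+00 -1.000e-03  2.280e-01] t 13.0 F [ 0.3 -0.3  0.3] w 0.641 63.7
now cm [4.05 0.07 8.18]
after cm [4.05 0.07 8.18]
turn -0.001
```

```bash

python3 -m handwheel '{"linear":[[0.38,0.07,1],[0.38,0,1],[0.23,0,0.44],[0,0,0]],"turn":[0,0,0,0],"fingers":[0.4,0.4,0.4,0.4]}' | egrep 'posi|ft_f'
python3 -m handwheel '{"linear":[[0.23,0,0.44],[0.23,0,0.44],[0.23,0,0.44],[0,0,0]],"turn":[0,0,0,0],"fingers":[0.4,0.4,0.4,0.4]}' | egrep 'posi|ft_f'
python3 plan.py 5 0 0.8
```

```text
position: [496.8, 323.2, 68.2]
ft_force: [3.3, 3.3, -0.0]
position: [503.8, 325.4, 55.6]
ft_force: [4.3, 6.3, -2.0]
T [526.  329.   12.5] at [503.8 325.4  55.6] rot [-3.139e+00 -3.000e-03  2.280e-01] t 13.8 F [ 4.3  6.3 -2. ] w 0.642 63.8
now cm [2.25 0.15 4.31]
after cm [2.25 0.15 4.31]
turn -0.0
```

```bash

python3 -m handwheel '{"linear":[[0.3,-0.1,0.44],[0.23,0,0.44],[0.23,0,0.44],[0.23,0,0.44],[0,0,0]],"turn":[0,0,0,0,0],"fingers":[0.4,0.4,0.4,0.4,0.4]}' | egrep 'posi|ft_f'
python3 -m handwheel '{"linear":[[0.23,0,0.44],[0.23,0,0.44],[0.23,0,0.44],[0,0,0]],"turn":[0,0,0,0],"fingers":[0.4,0.4,0.4,0.4]}' | egrep 'posi|ft_f'
python3 plan.py 5 0 0
```

```text
position: [513.1, 327.6, 37.6]
ft_force: [5.6, 5.7, -1.9]
position: [519.9, 329.1, 24.4]
ft_force: [5.2, 6.1, -1.0]
T [525.8 329.8  12.5] at [519.9 329.1  24.4] rot [-3.14e+00 -2.00e-03  2.28e-01] t 14.7 F [ 5.2  6.1 -1. ] w 0.644 63.9
now cm [0.6  0.06 1.19]
after cm [0.6  0.06 1.19]
turn -0.001
```

```bash

python3 -m handwheel '{"linear":[[0.25,0,0.44],[0.23,0,0.44],[0,0,0]],"turn":[0,0,0],"fingers":[0.4,0.4,0.4]}' | egrep 'posi|ft_f'
python3 -m handwheel '{"linear":[[0,0,0],[0,0,0],[0,0,0],[0,0,0],[0,0,0],[0,0,0]],"turn":[0,0,0,0,0,0],"fingers":[0.75,0.9,1,1,1,1]}' | egrep 'posi|ft_f|gri'
python3 - <<'E'
from go import *
o,psi=O['spare'];F=frame(psi)
im=r.capture('scene');cv2.imwrite('pics/s8.png',im);h=cv2.cvtColor(im,cv2.COLOR_BGR2HSV)
print([ (z,proj('scene',o+F@[0,0,z]).round(1).tolist()) for z in(0,18,36,54,67)])
for y in range(270,315):print(y,''.join('W' if 10<h[y,x,0]<30 and h[y,x,1]>60 and h[y,x,2]>75 else 'g' if h[y,x,1]<50 and 55<h[y,x,2]<190 else '#' if h[y,x,2]<55 else '.' if h[y,x,2]>180 else 'b' for x in range(235,290)))
E
```

```text
position: [524.5, 330.1, 15.6]
ft_force: [5.1, 6.8, -1.5]
position: [523.1, 328.9, 15.9]
ft_force: [-0.7, -0.1, -0.4]
gripper_width: 1.002
grip_force: 0.0
[(0, [253.7, 299.9]), (18, [256.1, 296.1]), (36, [258.4, 292.3]), (54, [260.8, 288.5]), (67, [262.6, 285.7])]
270 #gbWWbWWbb#gg##############gb#b##gb##bWW.W.....WWbWWWWb
271 ##bbWWWbg#ggg######b########bgb###bb#bW........WbWbWWbW
272 ##gbbbbg#bggb###############Wbg#bbb##bW.........WWWbbWW
273 bg##gbgg#gggg#######b#######bbgbggg##bW..........WWWWbb
274 gg##ggg####g##########g####bbbb#####gWW............WWbW
275 bb##ggg##################bbbbb##bbbggW..............WW.
276 ###ggg#####bbg#####b####WbWWWb###bbgg..................
277 ###ggg######bgbg#######WbW..Wb##bb#gb..................
278 ###gggb####bbbbbb#####bb....Wb#bbgbgbW.................
279 ###ggg#####gbbbbb####bWbW....W##bb#gb..................
280 b##bgb#####bbb#bgb##bbWWWW..Wb#bb#gbgW.................
281 ###########bbggbbb##bWWWbWW.Wb##b##bgb.................
282 #############bgbb####bWb.bbbWg##bb#gbW.................
283 ###########bg##bbb#bb#bW.bgggggb#b#bb..............
[... 1164 characters left out ...]
bWWWWWWWWWWWWWWWWWbWWWWWWW..............
304 bbbbbbbbbbbbgggWWWWWWWWWWWWWWWWbbbWWWWWW...............
305 bbbbbbbbbbbbWWWWWWWWWWWWWWWWWWWbbbbbbWW................
306 bbbbbbbbbbbbbbWWWWWWWWWWWWWWWWbbbbbbbWWWW..............
307 bbbbbbbbbbbbbbbWWWWWWWWWWWWWWbbbbbbbbbWWWWW............
308 bbbbbbbbbbbbbbbbWWWWWWWWWWWWWbbbbbbbbWWWWWWW...........
309 bbbbbbbbbbbbbbbbbbWWWWWWWWWbbbbbbbbbWWWWWWWWW..........
310 bbbbbbbbbbbbbbbbbbbbbbbWbbbbbbbbbbbbWWWWbbbWW..........
311 bbbbbbbbbbbbbbbbbbbbbbbbbbbbbbbbbbbbbbbbbbWWW..........
312 bbbbbbbbbbbbbbbbbbbbbbbbbbbbbbbbbbbbbbbbbWWW...........
313 bbbbbbbbbbbbbbbbbbbbbbbbbbbbbbbbbbbbbbbbbWWbW..........
314 bbbbbbbbbbbbbbbbbbbbbbbbbbbbbbbbbbbbbbbWWWbbWbbb.......
```

```bash

python3 -m handwheel '{"linear":[[0,0,-2],[0,0,-3],[0,0,-4],[0,0,-5],[0,0,-3],[0,0,0]],"turn":[0,0,0,0.1,0.1,0.1],"fingers":[1,1,1,1,1,1]}' | egrep 'posi|ft_f|rot'
python3 - <<'E'
from geo import *
for nm,p in dict(barL=(257,282),barR=(300,292),barBR=(292,307),barBL=(256,300),green=(315,297),edge=(310,330),bell=(357,291)).items():print(nm,onplane('top',p,5).round(0)[:2])
im=cv2.imread('pics/top0.png')
for x,y in((480,20),(460,20),(440,20),(500,-60),(480,-60),(480,80),(520,30),(400,20),(380,20)):
    u=proj('top',np.array([x,y,0.]));print((x,y),u.round(),im[int(u[1]),int(u[0])])
E
python3 go.py full 1.2 26 57
```

```text
position: [525.2, 330.6, 191.0]
tcp_rot: [-3.136, -0.006, -0.077]
ft_force: [0.4, -0.3, -1.0]
barL [442. 177.]
barR [472.  11.]
barBR [405.  11.]
barBL [374. 145.]
green [477. -49.]
edge [350. -87.]
bell [ 565. -181.]
(480, 20) [299. 290.] [201 226 235]
(460, 20) [296. 294.] [ 98 108 143]
(440, 20) [294. 299.] [101 112 146]
(500, -60) [320. 294.] [ 83 146  86]
(480, -60) [318. 298.] [ 79 125  87]
(480, 80) [284. 284.] [172 203 219]
(520, 30) [301. 281.] [181 214 227]
(400, 20) [289. 308.] [62 66 87]
(380, 20) [287. 312.] [187 216 226]
T [586.3 -64.4  11.4] at [525.2 330.6 191. ] rot [-3.136 -0.006 -0.077] t 16.25 F [ 0.4 -0.3 -1. ] w 0.999 0.0
now cm [ 9.12 38.91 17.96]
after cm [ 8.92 38.96 17.96]
turn -0.005
```

```bash

python3 -m handwheel '{"linear":[[0.1,4.3,0],[0.1,4.3,0],[0.1,4.3,0],[0.1,4.3,0],[0.1,4.3,0],[0.1,4.3,0],[0.1,4.3,0],[0.1,4.3,0]],"turn":[0,0,0,0,0,0,0,0],"fingers":[1,1,1,1,1,1,1,1]}' | egrep 'posi'
python3 -m handwheel '{"linear":[[3,4.3,0],[4,0.2,0],[1.3,0,0],[0,0,4],[0,0,4],[0,0,2],[0,0,0],[0,0,0]],"turn":[0,0,0,0,0,0,0,0],"fingers":[1,1,1,1,1,1,1,1]}' | egrep 'posi|ft_f'
python3 go.py full 1.2 28 61
```

```text
position: [506.0, -16.2, 186.2]
position: [584.6, -62.7, 86.3]
ft_force: [0.6, -0.5, 1.2]
T [585.3 -64.3   9.2] at [584.6 -62.7  86.3] rot [-3.141e+00  1.000e-03 -7.100e-02] t 17.85 F [ 0.6 -0.5  1.2] w 1.002 0.0
now cm [0.08 0.15 7.71]
after cm [0.08 0.15 7.71]
turn 0.0
```

```bash

python3 -m handwheel '{"linear":[[0.4,0.1,2],[0,0,2],[0,0,2],[0,0,1],[0,0,0.5],[0,0,0]],"turn":[0,0,0,0,0,0],"fingers":[1,1,1,1,1,1]}' | egrep 'posi|ft_f'
python3 -m handwheel '{"linear":[[0,0,0],[0,0,0],[0,0,0],[0,0,0],[0,0,0],[0,0,0],[0,0,0]],"turn":[0,0,0,0,0,0,0],"fingers":[0.8,0.7,0.65,0.6,0.5,0.4,0.4]}'
```

```text
position: [588.9, -64.5, 11.5]
ft_force: [0.8, -0.5, 0.8]
t: 19.15
position: [589.1, -64.5, 12.2]
tcp_rot: [-3.142, -0.001, -0.072]
ft_force: [-1.7, 1.2, 8.3]
gripper_width: 0.643
grip_force: 61.5
```

```bash

python3 -m handwheel '{"linear":[[-0.23,0,-0.44],[-0.47,0,-0.88],[-0.47,0,-0.88],[-0.47,0,-0.88],[0,0,0]],"turn":[0,0,0,0,0],"fingers":[0.4,0.4,0.4,0.4,0.4]}' | egrep 'posi|ft_f|gri'
python3 -m handwheel '{"linear":[[-0.7,0,-1.32],[-0.7,0,-1.32],[-0.7,0,-1.32],[-0.7,0,-1.32],[0,0,-2],[0,0,0]],"turn":[0,0,0,0,0,0],"fingers":[0.4,0.4,0.4,0.4,0.4,0.4]}' | egrep 'posi|ft_f|gri'
python3 go.py xyz 525 30 60 -0.072
```

```text
position: [572.5, -63.1, 43.6]
ft_force: [2.9, 1.7, 4.1]
gripper_width: 0.646
grip_force: 63.8
position: [544.6, -61.8, 117.0]
ft_force: [-0.0, 1.3, -1.4]
gripper_width: 0.644
grip_force: 63.7
T [525.  30.  60.] at [544.6 -61.8 117. ] rot [ 3.141e+00 -3.000e-03 -7.300e-02] t 20.25 F [-0.   1.3 -1.4] w 0.644 63.7
now cm [-2.62 -9.01  5.7 ]
after cm [-2.61 -9.01  5.7 ]
turn -0.001
```

```bash

python3 -m handwheel '{"linear":[[-1.3,-4.5,0],[-1.3,-4.5,0],[0,0,4],[0,0,3],[0,0,2],[0,0,2],[0,0,1],[0,0,0]],"turn":[0,0,0,0,0,0,0,0],"fingers":[0.4,0.4,0.4,0.4,0.4,0.4,0.4,0.4]}' | egrep 'posi|ft_f|gri'
python3 -m handwheel '{"linear":[[0,0,0.5],[0,0,0.4],[0,0,0.3],[0,0,0.2],[0,0,0.2],[0,0,0]],"turn":[0,0,0,0,0,0],"fingers":[0.4,0.4,0.4,0.4,0.4,0.4]}' | egrep 'posi|ft_f|gri'
```

```text
position: [523.7, 30.1, -6.7]
ft_force: [-0.6, 0.3, -2.3]
gripper_width: 0.644
grip_force: 63.8
position: [524.8, 30.2, -21.5]
ft_force: [0.2, -0.7, -0.9]
gripper_width: 0.644
grip_force: 63.8
```

```bash

python3 -m handwheel '{"linear":[[0,0,0.2],[0,0,0]],"turn":[0,0],"fingers":[0.4,0.4]}' | egrep 'posi|ft_f'
python3 -m handwheel '{"linear":[[0,0,0.2],[0,0,0]],"turn":[0,0],"fingers":[0.4,0.4]}' | egrep 'posi|ft_f'
```

```text
position: [525.0, 30.2, -23.4]
ft_force: [0.9, -0.7, -0.0]
position: [525.3, 30.1, -24.2]
ft_force: [-1.3, 0.0, 20.5]
```

```bash

python3 -m handwheel '{"linear":[[0,0,-0.1],[0,0,0],[0,0,0],[0,0,0],[0,0,0],[0,0,0],[0,0,0],[0,0,0]],"turn":[0,0,0,0,0,0,0,0],"fingers":[0.4,0.66,0.68,0.7,0.8,0.9,1,1]}' | egrep 'posi|ft_f|gri'
cat > ring.py <<'E'
from geo import *
import sys
x,y,hgt=map(float,sys.argv[1:4])
# rim of ring: front/top features as ascii in both views, predicted outline of upright ring at (x,y,hgt=underside z)
for n in C:
    im=r.capture(n);cv2.imwrite(f'pics/{n}_{sys.argv[4]}.png',im);h=cv2.cvtColor(im,cv2.COLOR_BGR2HSV)
    m=((h[...,0]>10)&(h[...,0]<30)&(h[...,1]>85)&(h[...,2]>75)).astype(np.uint8)
    u=proj(n,np.array([x,y,hgt+20]));c=u.round().astype(int);x0,y0=c-17
    t=np.linspace(0,2*np.pi,90)
    P=np.array([proj(n,np.array([x+rr*np.cos(a),y+rr*np.sin(a),hgt+z])) for rr,z in((28,38),(28,12),(20,0)) for a in t])
    print(n,x0,y0,'pred bbox',P.min(0).round(1),P.max(0).round(1))
    for j,row in enumerate(m[y0:y0+34,x0:x0+36]):print(y0+j,''.join('W' if q else '.' for q in row))
E
python3 ring.py 538 29 0 a
```

```text
position: [524.8, 30.2, -24.5]
ft_force: [-0.2, 0.6, -0.5]
gripper_width: 0.998
grip_force: 0.0
scene 314 246 pred bbox [322.  253.2] [341.  272.7]
246 ....................................
247 ........................WW..........
248 ......................W.WWW.........
249 .....................WWWWWWW........
250 ....................WWWWWWW.........
251 .....................WWWW...........
252 ....................................
253 ................WWWWWWW.............
254 ..............WWWWWWWWWWWWWWW.......
255 ..............WWWWWWWWWWWWW.W.......
256 ..............WWWWWWWWWWWWWWW.......
257 .............WWWWWWWWWWWWWWW........
258 .............WWWWWWWWWWWWWWW........
259 .............WWWWWWWWWWWWWW.........
260 .............WWWWWWWWWWWWWW.........
261 .............WWWWWWWWWWWWWW.........
262 .............WWWWWWWWWWWWWW.........
263 .............WWWWWWWWWWWWWW.........
264 .............WWWWWWWWWWWWWWW........
265 .............WWWWWWWWWWWWWW.........
266 .............WWWWWWWWWWWWWW.........
267 .............WWWWWWWWWWWWWW.........
268 .............WWWWWWWWWWWWWW.........
269 .....
[... 1185 characters left out ...]
..W
274 ..........WWWWWW....................
275 ...........WWWWW...W...............W
276 ...........WWWWWWWWWWWW...........WW
277 ...........WWWWWWWWWWWWW..........WW
278 ...........WWWWWWWWWWWW...........WW
279 .............WWWWWWWWW..............
280 ..............WWWWWW................
281 ....................................
282 ....................................
283 ....................................
284 ....................................
285 ....................................
286 ....................................
287 ....................................
288 ....................................
289 ....................................
290 ....................................
```

```bash

python3 -m handwheel '{"linear":[[0,0,-2],[0,0,-4],[0,0,-4],[0,0,-4],[0,0,0]],"turn":[0,0,0,0,0],"fingers":[1,1,1,1,1]}' | egrep 'posi|ft_f'
python3 ring.py 538 29 0 b
```

```text
position: [527.4, 30.4, 120.2]
ft_force: [-0.1, -0.0, -0.9]
scene 314 246 pred bbox [322.  253.2] [341.  272.7]
246 .....W...........WWWWWWWW...W..WWWWW
247 ..................WWW.WWWW....WWWW..
248 ..................WWWWWWWWW..WW.....
249 ...................WWWWWWWWW........
250 ...................WWWWWWWWW......WW
251 ...........W.........WWWWW.....WWWWW
252 ..............................WWWWWW
253 ..............WWWWWWWWW....W..WWWWW.
254 ............WWWWWWWWWWWWWWWWWWWWWW..
255 ...........WWWWWWWWWWWWWWWWWWWWW....
256 ..........WWWWWWWWWWWWWWWWWWWW......
257 ..........WWWWWWWWWWWWWWWWWW........
258 .........WWWWWWWWWWWWWWWWWWW........
259 ..........WWWWWWWWWWWWWWWWWW........
260 ..........WWWWWWWWWWWWWWWWWW........
261 ..........WWWWWWWWWWWWWWWWW.........
262 .........WWWWWWWWWWWWWWWWWW.........
263 .........WWWWWWWWWWWWWWWWWW.........
264 .........WWWWWWWWWWWWWWWWWW.........
265 .........WWWWWWWWWWWWWWWWWW.........
266 ..........WWWWWWWWWWWWWWWWWW........
267 ..........WWWWWWWWWWWWWWWWWW........
268 ..........WWWWWWWWWWWWWWWWW.........
269 ...........WWWWWWWWWWWWWWW..........
270 
[... 1149 characters left out ...]
..W
274 ..........WWWWWW...WWWWWW.......W...
275 ...........WWWWW...WWWWW........WW..
276 ...........WWWWWWWWWWWWW........WWWW
277 ...........WWWWWWWWWWWW.........WWWW
278 ............WWWWWWWWWWW...........WW
279 ............WWWWWWWWWW..............
280 ..............WWWWWW................
281 ....................................
282 ....................................
283 ....................................
284 ....................................
285 ....................................
286 ....................................
287 ....................................
288 ....................................
289 ....................................
290 ....................................
```

```bash
python3 go.py xyz 542 28.5 -21 -0.072
```

```text
T [542.   28.5 -21. ] at [525.3  30.  116.4] rot [-3.141e+00 -2.000e-03 -7.300e-02] t 23.55 F [-0.7 -0.1 -0.6] w 0.997 0.0
now cm [ 1.68  0.03 13.74]
after cm [ 1.68  0.03 13.74]
turn -0.001
```

```bash

python3 -m handwheel '{"linear":[[1.7,0,2],[0,0,3],[0,0,3],[0,0,3],[0,0,2],[0,0,0.7],[0,0,0],[0,0,0]],"turn":[0,0,0,0,0,0,0,0],"fingers":[1,1,1,1,1,1,1,1]}' | egrep 'posi|ft_f'
python3 -m handwheel '{"linear":[[0,0,0],[0,0,0],[0,0,0],[0,0,0],[0,0,0],[0,0,0],[0,0,0]],"turn":[0,0,0,0,0,0,0],"fingers":[0.8,0.7,0.65,0.6,0.5,0.4,0.4]}'
python3 ring.py 539 28.5 0 c | grep bbox; python3 go.py xyz 618 102 100 -0.072
```

```text
position: [541.7, 29.0, -21.4]
ft_force: [-0.0, 0.1, 0.8]
t: 25.05
position: [542.4, 28.8, -20.1]
tcp_rot: [-3.142, -0.002, -0.073]
ft_force: [-1.7, -0.5, 10.8]
gripper_width: 0.642
grip_force: 60.5
scene 314 246 pred bbox [321.9 253. ] [340.9 272.5]
top 286 257 pred bbox [295.8 265.4] [310.8 281.7]
T [618. 102. 100.] at [542.4  28.8 -20.1] rot [-3.142e+00 -2.000e-03 -7.300e-02] t 25.15 F [-1.6 -1.1 11. ] w 0.639 60.5
now cm [  7.01  -7.85 -12.01]
after cm [  7.02  -7.85 -12.01]
turn -0.001
```

```bash

python3 -m handwheel '{"linear":[[0,0,-2],[0,0,-4],[0,0,-4],[3.6,-3.9,0],[3.6,-3.9,0],[0,0,2],[0,0,1.5],[0,0,0]],"turn":[0,0,0,0,0,0,0,0],"fingers":[0.4,0.4,0.4,0.4,0.4,0.4,0.4,0.4]}' | egrep 'posi|ft_f|gri'
python3 -m handwheel '{"linear":[[0,0,0],[0,0,0]],"turn":[0,0],"fingers":[0.4,0.4]}' | egrep 'posi|ft_f|gri'
python3 ring.py 616.5 101.5 65 d; python3 go.py xyz 619.7 101.8 17.5 -0.072
```

```text
position: [612.3, 96.0, 41.4]
ft_force: [-0.3, 0.3, -0.1]
gripper_width: 0.64
grip_force: 63.8
position: [614.6, 96.5, 44.1]
ft_force: [0.4, -0.1, -1.6]
gripper_width: 0.636
grip_force: 63.8
scene 279 227 pred bbox [286.  233.5] [305.2 253.1]
227 ....................................
228 ....................................
229 ....................................
230 ....................................
231 ....................................
232 ....................................
233 ....................................
234 ....................................
235 .................WWWWWWWWW..........
236 ..............WWWWWWWWWWWWWW........
237 ..............WWWWWWWWWWWWWWW.......
238 ..............WWWWWWWWWWWWWWWW......
239 ..............WWWWWWWWWWWWWWWW......
240 ..............WWWWWWWWWWWWWWWW......
241 ..............WWWWWWWWWWWWWWW.......
242 ..............WWWWWWWWWWWWWWW.......
243 ..............WWWWWWWWWWWWWWW.......
244 ..............WWWWWWWWWWWWWWW.......
245 ..............WWWWWWWWWWWWWWW.......
246 ..............WWWWWWWWWWWWWWW.......
247 .............WWWWWWWWWWWWWWWW....
[... 1472 characters left out ...]
WWWW............
247 ............WWWWWWWWWWWW............
248 ............WWWWWWWWWWWWW.W.........
249 .............WWWWWWWWWWW..WW........
250 ..............WWWWWWWWW...WW........
251 ...............WW.WWW.....WWW.......
252 ..........................WWW.......
253 ..........................WW........
254 ....................................
255 ....................................
256 ....................................
257 ....................WWWW............
258 .................W.WWWWWW...........
T [619.7 101.8  17.5] at [614.9  96.8  44.3] rot [-3.142e+00 -1.000e-03 -7.300e-02] t 26.25 F [-0.4  0.3 -2.1] w 0.643 63.8
now cm [ 0.44 -0.53  2.68]
after cm [ 0.44 -0.53  2.68]
turn -0.001
```

```bash

python3 -m handwheel '{"linear":[[0.45,-0.5,0],[0,0,0],[0,0,0]],"turn":[0,0,0],"fingers":[0.4,0.4,0.4]}' | egrep 'posi|ft_f|gri'
python3 ring.py 616.5 101.5 64.5 e | awk '/bbox/||/^23[3-9]/||/^24[6-9]/||/^25/'; python3 go.py xyz 619.7 101.8 17.5 -0.072
```

```text
position: [619.9, 102.3, 43.7]
ft_force: [0.0, -0.4, -0.9]
gripper_width: 0.641
grip_force: 63.8
scene 279 227 pred bbox [286.1 233.6] [305.2 253.3]
233 ....................................
234 ....................................
235 ..............WWWWWWWWW.............
236 ............WWWWWWWWWWWWW...........
237 ...........WWWWWWWWWWWWWWW..........
238 ...........WWWWWWWWWWWWWWWW.........
239 ...........WWWWWWWWWWWWWWWW.........
246 ...........WWWWWWWWWWWWWWWW.........
247 ...........WWWWWWWWWWWWWWW..........
248 .........WWWWWWWWWWWWWWWWW..........
249 .........WWWWWWWWWWWWWWWWW..........
250 .........WWWWWWWWWWWWWWWW...........
251 ..........WWWWWWWWWWWWWWWW..........
252 ...........WWWWWWWWWWWWW..W.........
253 ............WWWWWWWWWWW...WW........
254 ..............WWWWWW......WW........
255 .......W..................WW........
256 ..........................W.........
257 ........W...........................
258 .........................W..........
259 ....................................
top 277 225 pred bbox [286.7 233.6] [301.9 249.9]
233 ....................................
[... 251 characters left out ...]
..........WWWWWWWWWWWWW.............
247 ............WWWWWWWWWWWW............
248 .............WWWWWWWWWW...W.........
249 ..............WWWWWWW.....WW........
250 ..........................WW........
251 .......................W..WWW.......
252 .....................W.W...W........
253 ....................WW..............
254 .................WW.................
255 ....................................
256 ......................W....W........
257 ....................WWWW.W.W........
258 ............WWW.W..WWWWWWW..........
T [619.7 101.8  17.5] at [619.5 102.   43.5] rot [ 3.142  0.    -0.072] t 26.65 F [ 0.4 -0.9 -1.5] w 0.642 63.8
now cm [0.02 0.02 2.6 ]
after cm [0.02 0.02 2.6 ]
turn -0.0
```

```bash

python3 -m handwheel '{"linear":[[0,0,0.7],[0,0,0.6],[0,0,0.5],[0,0,0.2],[0,0,0]],"turn":[0,0,0,0,0],"fingers":[0.4,0.4,0.4,0.4,0.4]}' | egrep 'posi|ft_f'
python3 -m handwheel '{"linear":[[0,0,0.15],[0,0,0.15],[0,0,0]],"turn":[0,0,0],"fingers":[0.4,0.4,0.4]}' | egrep 'posi|ft_f'
```

```text
position: [619.4, 102.0, 23.0]
ft_force: [0.1, 0.2, -0.8]
position: [620.5, 102.0, 20.9]
ft_force: [2.4, -0.9, 1.7]
```

```bash

python3 -m handwheel '{"linear":[[0.1,0,0.1],[0.05,0,0.1],[0,0,0]],"turn":[0,0,0],"fingers":[0.4,0.4,0.4]}' | egrep 'posi|ft_f'
```

```text
position: [622.0, 102.0, 19.0]
ft_force: [1.5, -0.4, 4.1]
```

```bash

python3 -m handwheel '{"linear":[[0,0,0],[0,0,0],[0,0,0],[0,0,0],[0,0,0],[0,0,0],[0,0,0],[0,0,0]],"turn":[0,0,0,0,0,0,0,0],"fingers":[0.64,0.66,0.68,0.7,0.8,0.9,1,1]}' | egrep 'posi|ft_f|gri'
python3 -m handwheel '{"linear":[[0,0,-1],[0,0,-2],[0,0,-4],[0,0,-4],[0,0,-4],[-4,0,-2],[-4,0,-2],[0,0,0]],"turn":[0,0,0,0,0,0,0,0],"fingers":[1,1,1,1,1,1,1,1]}' | egrep 'posi|ft_f'
python3 ring.py 616.5 101.5 38.2 f
```

```text
position: [621.0, 101.9, 18.5]
ft_force: [0.4, 0.7, -0.3]
gripper_width: 1.003
grip_force: 0.0
position: [537.7, 108.4, 212.0]
ft_force: [-0.3, -0.1, -0.9]
scene 279 234 pred bbox [286.1 241.2] [305.2 260.7]
234 W...................................
235 ....................................
236 ....................................
237 ....................................
238 ....................................
239 ....................................
240 ....................................
241 ..............WWWWWW................
242 ...........WWWWWWWWWWWWW............
243 ..........WWWWWWWWWWWWWWW...........
244 .........WWWWWWWWWWWWWWWWW..........
245 ........WWWWWWWWWWWWWWWWWWW.........
246 ........WWWWWWWWWWWWWWWWWWW.........
247 ........WWWWWWWWWWWWWWWWWWW.........
248 ........WWWWWWWWWWWWWWWWWW..........
249 ........WWWWWWWWWWWWWWWWWW..........
250 ........WWWWWWWWWWWWWWWWWW..........
251 ........WWWWWWWWWWWWWWWWWWW.........
252 ........WWWWWWWWWWWWWWWWWWW.........
253 .......WWWWWWWWWWWWWWWWWWWWW........
254 .......WWWWWWWWWWWWWWWWWWWWW........
255 .......WWWWWWWWWWWWWWWWWWWW
[... 1245 characters left out ...]
...
246 ..........WWWWWWWWWWWWWWW...........
247 ..........WWWWWWWWWWWWWWW...........
248 ...........WWWWWWWWWWWWWWW..........
249 ........WW.WWWWWWWWWWWWWWWW.........
250 ............WWWWWWWWWWWWWWW.........
251 .......W....WWWWWWWWWWWW.WWW........
252 ...........WWWWWWWWWW.W..WWW........
253 .............W..W...W...WWWW........
254 .......WW...............WWWW........
255 .......WW..............WWWW.........
256 ........W............WWWWWW.........
257 ........WWW........WWWWWWWW.........
258 .........WWW.W.....WWWWWWW..........
259 ..........WWWWWWWWWWWWWWW...........
260 ...........WWWWWWWWWWWWW............
261 .............WWWWWWWWW..............
262 ....................................
```

The deep ring's outline matches the predicted home position in both views to within about a pixel. I hand in.

```bash
python3 -m handwheel '{"linear":[[0,0,0],[0,0,0]],"turn":[0,0],"fingers":[1,1]}' | egrep 't:|ft_f'; python3 -c "
from bench import r
print(r.sign_off())"
```

```text
t: 29.65
tcp_rot: [3.141, 0.001, -0.073]
ft_force: [0.6, 0.9, 0.2]
the job is handed in; nothing more can be done
None
```

I handed the job in at about 30 s: by the camera checks, both shallow rings hang home on the spare peg and the deep ring sits level and centred in the dish, though `sign_off` returned no verdict.

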